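# Roll the test tube onto the reading line

## Task

A glass test tube lies on its side in the shallow grey reading tray, close along one of the tray's side walls. Roll it over the tray floor by pushing the top of it sideways with the fingertips, gently and without pinching or lifting it, until it lies at rest along the black line in the middle of the tray with the line under it over its whole length. Leave the pen in the tray and the things standing round it alone.

Things in the scene. Friction and masses are not known exactly. Their poses are not given: they have to be found in the camera images.
- tray: Fixed shallow grey tray, 170 mm long (x) by 130 mm wide (y), with small end lugs. Origin at the centre of its underside on the worktop, z up. Floor top 4 mm and wall tops 16 mm above the worktop, walls 5 mm thick: inner floor 160 x 120 mm. A flat black line 4 mm wide runs along its x axis (y = 0) over the whole floor; it does not hold the tube.
- tube: Loose clear glass test tube on its side, a cylinder 120 mm long, 18.4 mm in diameter, about 22 g. Origin on its axis at mid-length; x along the tube to its mouth, y and z turn as it rolls. On the tray floor its axis is 13.2 mm, its top 22.4 mm above the worktop. It starts nearly parallel to the line, about 45 mm to its +y or -y side, 3 to 9 mm from that wall. Rolling resistance stops it soon.
- tube_mark (a point): Unseen point fixed in the tube, at mid-length, 8 mm off its axis, uppermost at the start; it only tells how far the tube has turned. A fingertip pressed lightly on the tube's top and moved sideways rolls the tube half as far as the fingertip goes, so several short strokes may be needed.
- line_mid (a point): Middle of the black line, on the tray floor (4 mm above the worktop); its axes are those of the tray, x along the line.
- pen: Loose black marker pen, 125 mm long, 12 mm wide, 14 mm high, lying on the tray floor along the other side wall, about 45 mm from the line; origin at the centre of its underside, y along the pen. To be left alone.
- beaker_50: Loose small glass beaker, 50 mm in diameter, 61 mm high, standing to the left of the tray; origin at the centre of its underside. To be left alone.
- dropper: Loose white dropper bottle, 31 mm in diameter, 94 mm high, standing to the right of the tray; origin at the centre of its underside. To be left alone.
There are look-alikes about, which are no part of the job. Leave any blue or red look-alike of the tube alone.

How it is judged:
By the outcome, as a careful person would: the job done as asked, in the order asked, and still so for the second after the job is handed in, with the robot touching nothing.
It also fails if it takes over 45 s, if anything falls off the work surface, if the arm or the gripper's body presses on something with over 40 N, if the wrist force passes 120 N, or if a joint passes its speed limit or range.

## Robot

A 6-joint arm with a two-finger parallel gripper is mounted at the origin on a cart in front of the work surface, level with it; the furniture and walls round the work are solid. World frame = base frame: x ahead of the robot, y to its left, z up, the work surface at z = 0. Lengths are in m, angles in rad, forces in N, time in s.
With the tool pointing down it reaches from about 0.25 to 0.725 m from the base axis. Payload 4 kg.
Tool frame: the origin (TCP) lies at the very end of the fingers, on their centre line; the grasp point (between the pads) lies 19 mm behind it; z points along the fingers, y is the direction in which the jaws open and shut (so a half turn about z gives the same grasp; the last joint's range is limited). The gripper opens to 85 mm and grips with 20 to 120 N. Pads are 22 mm wide; open, the fingers measure 114 mm over their backs; the gripper's body (76 mm by 85 mm) begins 54 mm behind the grasp point. The pads swing forward as they close: fully open they stand 13 mm farther back than shut.
Start: joints at [-1.178, 0.241, 0.005, 1.335, 0, 1.571], TCP at [0.191, -0.462, 0.231] pointing down, gripper open.
Joint ranges: [-2.72, 2.72], [-1.05, 1.87], [-1.09, 1.28], [-1.99, 2.15], [-1.42, 1.44], [-3.14, 3.14]. Speed limits (rad/s): [2.79, 2.79, 3.14, 3.14, 3.14, 3.14].

## Interface

Orientations are given as a unit quaternion [x, y, z, w].
In Python, from workcell import bot gives the robot as it stands.
- The arm moves only by the shell command python3 -m crank 'ROWS'. ROWS is JSON, a list that holds one entry, the list of rows, each a list of 5 numbers: the shift along the tool's x, y, z in mm, then the turn about the tool's z in degrees, then the closure in counts, from 0 (fully open) to 255 (shut). In form: [[[tx, ty, tz, turn, grip], ...]]. A call has 1 to 12 rows; each row shifts and turns the pose as measured when the row begins, along the tool's axes as they then stand; what a row does not reach is not made up. A row lasts 1/8 s, in which the tool goes at most 62.5 mm and 10.7 degrees, less where a joint would pass 70% of its speed; a pose out of reach is approached as far as the arm can. A call is refused whole if a number of a shift passes 62.5 or a number of a turn 10.7, either way. A call with a gripper value outside its range is refused whole. The fingers move at their own pace and stop on an object; the grip force is fixed at half the most. Time passes only in rows, so rows that do not move let the fingers close. It gives the time, the measured TCP pose, the force and the opening at its end, in the units of the state.
- bot.get_obs(): the state, without advancing time (a new reading comes with each control period).
- bot.camera(name): name is "side" or "top"; returns a dict with "img" (480x640x3 uint8, blue, green, red), "depth" (480x640 float32, m along the optical axis (not along the pixel's ray), 0 where there is no reading), "fx", "fy", "cx", "cy" (pixels), "R" (3x3) and "t" (3): a world point X has camera coordinates R X + t. Camera axes: x right, y down, z forward; pixel columns grow to the right and rows downward; lengths in m; the calibration is good to about 2 mm. A picture is of the moment at which its call begins.
- bot.job_done(): hands the job in, once; it reports no verdict.
The state is a dict: "clock": time; "joint_pos": joint angles; "joint_vel": joint speeds; "tau": joint torques, N m; "eef_pos": TCP position; "tool_rot": TCP orientation; "ft_force": force on the tool from outside, world axes, zero at the start; "ft_torque": the same for the moment, N m; "grip_width": finger opening in m.
Only numpy, scipy, OpenCV 4.12 (cv2) and the standard library are available. Lean on these libraries where they do the work, as an engineer would, in place of code of your own. Each camera call takes 0.05 s, during which the arm holds its last target.

## Working session

There is one attempt and no reset: what is moved stays moved. The work goes in short steps, Python scripts to look and compute and a shell command to move; the robot and the scene stay as the last step left them, time stands still between calls to the robot, and variables do not carry over. Pictures are saved under pics/ and viewed, and the job is handed in when it is done.

```bash
mkdir -p pics; ls; python3 - <<'E'
from workcell import bot
import cv2,numpy as np
o=bot.get_obs();print({k:np.round(v,3).tolist() for k,v in o.items()})
for n in("top","side"):
    c=bot.camera(n);cv2.imwrite(f"pics/{n}0.png",c["img"]);print(n,c["fx"],c["fy"],c["cx"],c["cy"],np.round(c["R"],3).tolist(),c["t"])
E
```

```text
pics
{'clock': 0.0, 'joint_pos': [-1.178, 0.241, 0.004, 1.335, 0.0, 1.571], 'joint_vel': [-0.0, -0.0, -0.0, 0.001, -0.001, 0.001], 'tau': [-0.002, -37.232, 25.241, 0.017, -0.0, 0.0], 'eef_pos': [0.191, -0.461, 0.23], 'tool_rot': [0.981, 0.195, -0.0, -0.001], 'ft_force': [-0.328, 0.138, 1.184], 'ft_torque': [0.014, -0.001, 0.011], 'grip_width': 0.086}
top 466.95714288435636 466.95714288435636 322.9797576570113 246.38087988424616 [[0.026, -1.0, 0.003], [-0.993, -0.026, -0.116], [0.116, 0.0, -0.993]] [-0.04455329  0.51624306  1.04066738]
side 623.3677839449047 623.3677839449047 316.14005683846 235.77124770294415 [[-0.912, -0.411, 0.011], [-0.283, 0.609, -0.741], [0.298, -0.679, -0.671]] [0.47405273 0.21695427 1.31271369]
```

View pics/top0.png

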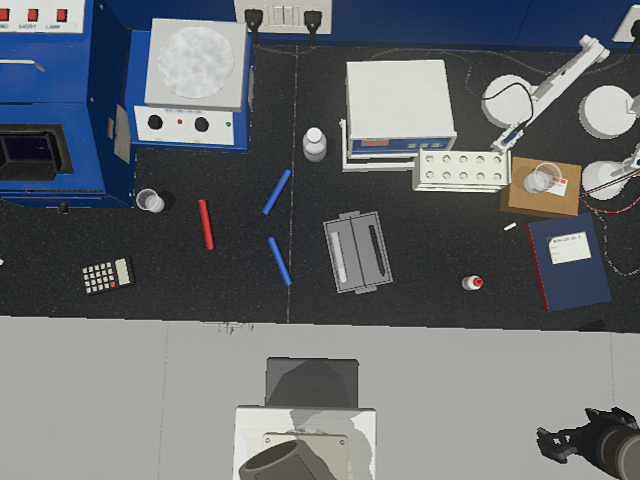

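View pics/side0.png

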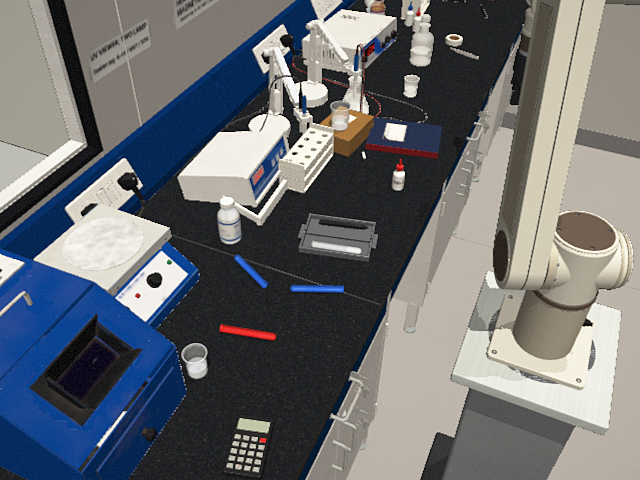

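The top view shows the tray centred near (358,252), the tube as a pale bar at about (338,257) and the pen at (377,250). In the side view the tube is at about (336,247). I'll zoom in and measure.

```bash
cat > h.py <<'E'
import numpy as np,cv2
from workcell import bot
def ray(c,uv,z):
    uv=np.atleast_2d(uv).astype(float)
    d=np.c_[(uv[:,0]-c["cx"])/c["fx"],(uv[:,1]-c["cy"])/c["fy"],np.ones(len(uv))]@c["R"]
    o=-c["R"].T@c["t"]
    return o+d*((z-o[2])/d[:,2])[:,None]
def proj(c,X):
    p=np.atleast_2d(X)@c["R"].T+c["t"];return np.c_[p[:,0]/p[:,2]*c["fx"]+c["cx"],p[:,1]/p[:,2]*c["fy"]+c["cy"]]
def crop(c,x,y,w,h,f,name):
    cv2.imwrite(name,cv2.resize(c["img"][y:y+h,x:x+w],None,fx=f,fy=f,interpolation=cv2.INTER_NEAREST))
E
python3 - <<'E'
from h import *
c=bot.camera("top");crop(c,310,200,100,100,6,"pics/t1.png")
c=bot.camera("side");crop(c,290,205,100,65,8,"pics/s1.png")
E
```

```text
(no output)
```

View pics/t1.png

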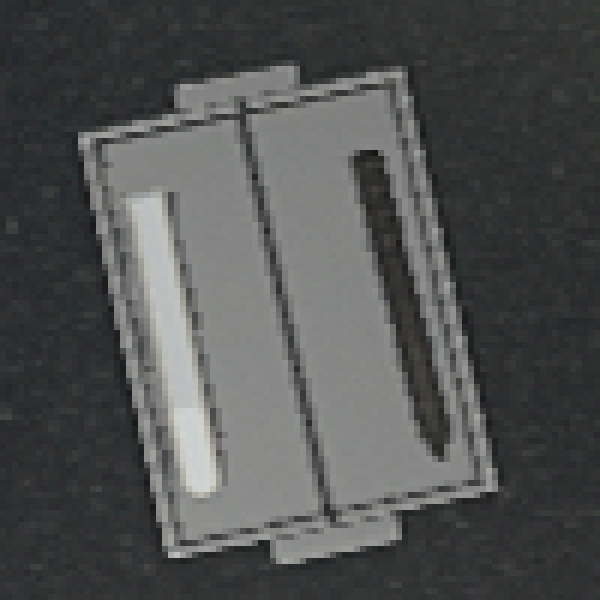

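View pics/s1.png

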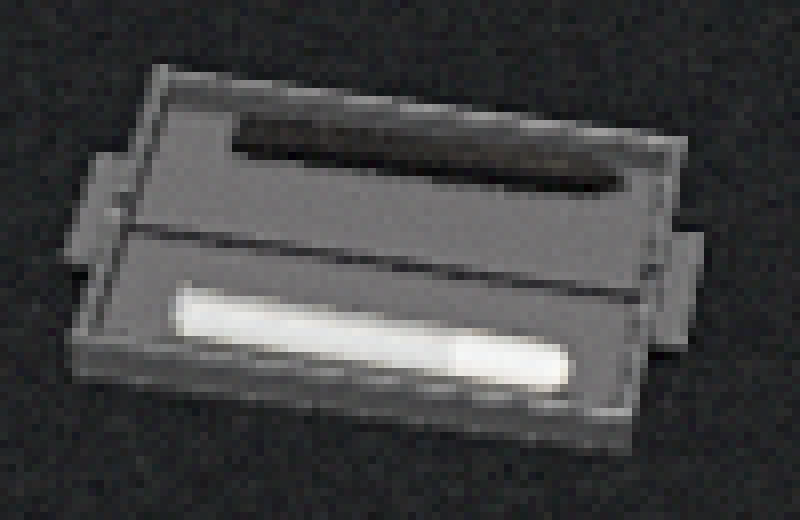

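The zoomed top crop shows the line from crop pixel (240,105) to (332,520), the tube from (150,195) to (200,495), and the pen on the other side. Next I'll measure line and tube poses in both views.

```bash
cat >> h.py <<'E'
# line frame, filled from views
def linefit(P):
    P=P[:,:2];m=P.mean(0);_,_,v=np.linalg.svd(P-m,full_matrices=False);d=v[0]
    return m,d
def measure_tube(c,box,thr=170,z=.0132):
    x,y,w,h=box;g=c["img"].min(2)[y:y+h,x:x+w]
    m=(g>thr).astype(np.uint8);n,l,st,_=cv2.connectedComponentsWithStats(m)
    k=1+np.argmax(st[1:,4]);v,u=np.nonzero(l==k)
    P=ray(c,np.c_[u+x,v+y],z);m,d=linefit(P)
    s=(P[:,:2]-m)@d;t=(P[:,:2]-m)@np.array([-d[1],d[0]])
    mid=m+d*(s.max()+s.min())/2
    if d[0]<0:d=-d
    return mid,d,np.ptp(s),np.ptp(t),len(u)
def measure_line(c,box):
    x,y,w,h=box;return None
E
python3 - <<'E'
from h import *
for n,box,ends in(("top",(310,200,100,100),[(310+245/6,200+115/6),(310+326/6,200+505/6)]),("side",(290,205,100,65),[(290+140/8,205+229/8),(290+632/8,205+296/8)])):
    c=bot.camera(n)
    mid,d,L,W,k=measure_tube(c,box)
    print(n,"tube",mid,np.degrees(np.arctan2(d[1],d[0])),L,W,k)
    # line refine: sample across the line for minimum brightness
    e=np.array(ends);g=cv2.GaussianBlur(c["img"].min(2),(3,1) if n=="top" else (1,3),0).astype(float)
    pts=[]
    for f in np.linspace(.06,.94,40):
        p=e[0]+f*(e[1]-e[0])
        if n=="top":
            r=int(round(p[1]));pc=e[0][0]+(r-e[0][1])/(e[1]-e[0])[1]*(e[1]-e[0])[0]
            us=np.arange(int(pc)-4,int(pc)+6);w=np.clip(125-g[r,us],0,None) ;w=np.clip(np.median(g[r,us])-15-g[r,us],0,None)
            if w.sum()>0:pts.append((np.sum(us*w)/w.sum(),r))
        else:
            q=int(round(p[0]));pc=e[0][1]+(q-e[0][0])/(e[1]-e[0])[0]*(e[1]-e[0])[1]
            vs=np.arange(int(pc)-3,int(pc)+5);w=np.clip(np.median(g[vs,q])-15-g[vs,q],0,None)
            if w.sum()>0:pts.append((q,np.sum(vs*w)/w.sum()))
    P=ray(c,pts,.004);m,dl=linefit(P)
    if dl[0]<0:dl=-dl
    nrm=np.array([-dl[1],dl[0]]);r=(P[:,:2]-m)@nrm
    print(" line",m,np.degrees(np.arctan2(dl[1],dl[0])),"rms",r.std(),len(pts),"tube offset",(mid-m)@nrm,"along",(mid-m)@dl)
    print(" ends",ray(c,e,.004)[:,:2])
    if n=="top": print("white dist to pen etc", ray(c,[(310+370/6,200+152/6),(310+445/6,200+460/6)],.014)[:,:2])
E
```

```text
top tube [ 0.49500778 -0.06798444] 12.501221378315305 0.11699441180867902 0.012254641748689432 253
 line [ 0.51009263 -0.11110778] 13.321912087934068 rms 0.0001406734008268074 40 tube offset 0.04543880402591042 along -0.004742371208895948
 ends [[ 0.58680975 -0.09528418]
 [ 0.43427051 -0.12961633]]
white dist to pen etc [[ 0.57168829 -0.14373326]
 [ 0.45237077 -0.17427875]]
side tube [ 0.49750222 -0.06458929] 12.68283138101772 0.11887960064071815 0.019596595487779547 266
 line [ 0.50899982 -0.10781329] 13.25697658121642 rms 0.0002795668563631164 40 tube offset 0.04470875585447678 along -0.0012791303073653145
 ends [[ 0.58355717 -0.08899943]
 [ 0.43437118 -0.12458166]]
```

```bash
cat >> h.py <<'E'
from scipy.spatial.transform import Rotation as Ro
ANG=np.radians(13.3); DL=np.array([np.cos(ANG),np.sin(ANG)]); NN=np.array([-DL[1],DL[0]])
MID=np.array([.5095,-.1095])
def info():
    o=bot.get_obs();p=np.array(o["eef_pos"]);R=Ro.from_quat(o["tool_rot"]).as_matrix()
    yaw=np.degrees(np.arctan2(R[1,0],R[0,0]));e=p[:2]-MID
    print("t %.2f z %.1f along %.1f off %.1f  xyaw %.2f (want 103.3) tilt %s F %s w %.1f j6 %.2f"%(o["clock"],p[2]*1e3,e@DL*1e3,e@NN*1e3,yaw,np.round(R[:2,2],3),np.round(o["ft_force"],2),o["grip_width"]*1e3,o["joint_pos"][5]))
    return o,p,R,yaw
E
python3 - <<'E'
from h import *
o,p,R,yaw=info()
g=MID+DL*-.003+NN*.053
n=10;D=np.r_[g,.13]-p;D[2]=0;print(D)
for i in range(n):
    Ri=Ro.from_euler('z',8.08*i,degrees=True).as_matrix()@R
    print(np.round(Ri.T@(D/n)*1e3,1).tolist(),-8.08)
E
```

```text
t 0.30 z 231.0 along -390.7 off -269.6  xyaw 22.50 (want 103.3) tilt [-0.     0.001] F [-0.14  0.02  0.18] w 85.7 j6 1.57
[0.3030897  0.40312766 0.        ]
[43.4, -25.6, 0.0] -8.08
[46.6, -19.3, 0.0] -8.08
[48.9, -12.5, 0.0] -8.08
[50.1, -5.6, 0.0] -8.08
[50.4, 1.5, -0.0] -8.08
[49.7, 8.6, -0.0] -8.08
[48.0, 15.5, -0.0] -8.08
[45.3, 22.1, -0.0] -8.08
[41.8, 28.3, -0.0] -8.08
[37.4, 33.9, -0.0] -8.08
```

```bash
python3 -m crank '[[[43,-26,0,-8.1,0],[47,-19,0,-8.1,40],[49,-12,0,-8.1,90],[50,-6,0,-8.1,90],[50,1,0,-8.1,90],[50,9,0,-8.1,90],[48,15,0,-8.1,90],[45,22,0,-8.1,90],[42,28,0,-8.1,90],[37,34,0,-8.1,90],[0,0,0,0,90]]]'; python3 -c "from h import *;info()"
```

```text
clock: 1.68
eef_pos: [0.4949, -0.0414, 0.2309]
tool_rot: [0.602, 0.799, 0.001, 0.002]
ft_force: [0.1, -0.0, -0.8]
grip_width: 0.0551
t 1.68 z 230.9 along 1.5 off 69.7  xyaw 106.01 (want 103.3) tilt [ 0.004 -0.002] F [ 0.09 -0.05 -0.79] w 55.1 j6 1.21
```

```bash
python3 -m crank '[[[-17,-4,40,2.7,90],[0,0,50,0,90],[0,0,50,0,90],[0,0,20,0,90],[0,0,0,0,90]]]'; python3 - <<'E'
from h import *
info()
c=bot.camera("side");crop(c,260,150,160,120,5,"pics/s2.png")
E
```

```text
clock: 2.3
eef_pos: [0.4959, -0.0623, 0.0678]
tool_rot: [0.623, 0.782, 0.0, 0.003]
ft_force: [1.7, -0.7, 0.4]
grip_width: 0.0548
t 2.30 z 67.8 along -2.4 off 49.1  xyaw 102.90 (want 103.3) tilt [ 0.006 -0.004] F [ 1.65 -0.68  0.43] w 54.8 j6 1.22
```

View pics/s2.png

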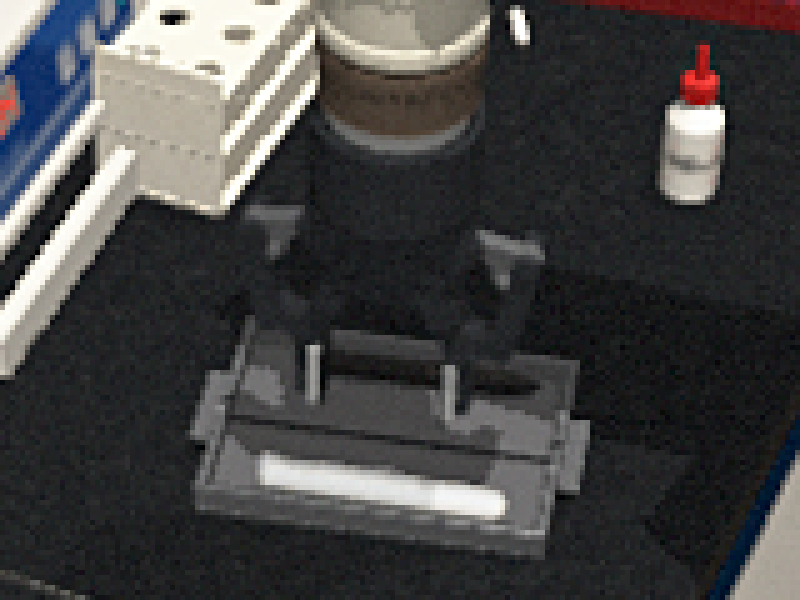

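The crop shows both fingertips, at about (312,400) and (450,420), above the tube and within its length. I'll descend and feel for contact.

```bash
python3 -m crank '[[[4,-1,20,-0.4,90],[0,0,15,0,90],[0,0,3,0,90],[0,0,0,0,90]]]'; python3 -c "from h import *;info()"
```

```text
clock: 2.85
eef_pos: [0.4991, -0.0606, 0.0347]
tool_rot: [0.621, 0.783, 0.003, 0.008]
ft_force: [-0.4, 0.4, 1.2]
grip_width: 0.0552
t 2.85 z 34.7 along 1.1 off 50.0  xyaw 103.16 (want 103.3) tilt [ 0.017 -0.006] F [-0.37  0.36  1.16] w 55.2 j6 1.22
```

```bash
python3 -m crank '[[[3,-3,0,0,90],[0,0,-6,0,90],[0,0,0,0,90]]]'; python3 -c "from h import *;info()";  python3 -m crank '[[[0,0,6,0,90],[0,0,0,0,90]]]'; python3 -c "from h import *;info()"
```

```text
clock: 3.22
eef_pos: [0.4964, -0.0584, 0.0426]
tool_rot: [0.621, 0.783, 0.004, 0.01]
ft_force: [-0.1, 0.1, 0.5]
grip_width: 0.055
t 3.23 z 42.6 along -1.0 off 52.8  xyaw 103.15 (want 103.3) tilt [ 0.02  -0.006] F [-0.11  0.11  0.54] w 55.0 j6 1.23
clock: 3.48
eef_pos: [0.4967, -0.0584, 0.0366]
tool_rot: [0.621, 0.783, 0.004, 0.01]
ft_force: [-0.2, 0.1, -0.6]
grip_width: 0.0551
t 3.48 z 36.6 along -0.7 off 52.7  xyaw 103.16 (want 103.3) tilt [ 0.021 -0.006] F [-0.24  0.08 -0.62] w 55.1 j6 1.23
```

```bash
python3 -m crank '[[[0,0,-50,0,90],[0,0,0,0,90]]]'; python3 -c "from h import *;info()";  python3 -m crank '[[[0,0,10,0,90],[0,0,10,0,90],[0,0,10,0,90],[0,0,10,0,90],[0,0,0,0,90]]]'; python3 -c "from h import *;info()"
```

```text
clock: 3.72
eef_pos: [0.4953, -0.058, 0.0867]
tool_rot: [0.621, 0.783, 0.003, 0.009]
ft_force: [0.0, -0.4, -0.4]
grip_width: 0.055
t 3.73 z 86.7 along -2.0 off 53.4  xyaw 103.16 (want 103.3) tilt [ 0.018 -0.006] F [ 0.05 -0.41 -0.43] w 55.0 j6 1.23
clock: 4.35
eef_pos: [0.4924, -0.0579, 0.0398]
tool_rot: [0.621, 0.783, 0.001, 0.006]
ft_force: [-0.2, 0.4, 0.5]
grip_width: 0.0552
t 4.35 z 39.8 along -4.8 off 54.2  xyaw 103.16 (want 103.3) tilt [ 0.01  -0.005] F [-0.19  0.37  0.46] w 55.2 j6 1.23
```

```bash
python3 -m crank '[[[0,1,5,0,90],[-1,0,5,0,90],[0,0,0,0,90]]]'; python3 -c "from h import *;info()";  python3 -m crank '[[[0,0,3,0,90],[0,0,0,0,90]]]'; python3 -c "from h import *;info()"
```

```text
clock: 4.72
eef_pos: [0.4942, -0.0588, 0.0292]
tool_rot: [0.621, 0.783, 0.002, 0.006]
ft_force: [0.3, 0.1, 0.2]
grip_width: 0.0551
t 4.72 z 29.2 along -3.2 off 52.9  xyaw 103.16 (want 103.3) tilt [ 0.011 -0.005] F [0.26 0.05 0.19] w 55.1 j6 1.22
clock: 4.97
eef_pos: [0.4947, -0.0589, 0.0264]
tool_rot: [0.621, 0.783, 0.002, 0.006]
ft_force: [0.0, -0.5, -0.1]
grip_width: 0.0551
t 4.97 z 26.4 along -2.8 off 52.7  xyaw 103.16 (want 103.3) tilt [ 0.012 -0.005] F [ 0.05 -0.54 -0.1 ] w 55.1 j6 1.22
```

```bash
python3 - <<'E'
from h import *
c=bot.camera("side");crop(c,280,190,120,80,6,"pics/s3.png")
E
```

```text
(no output)
```

View pics/s3.png

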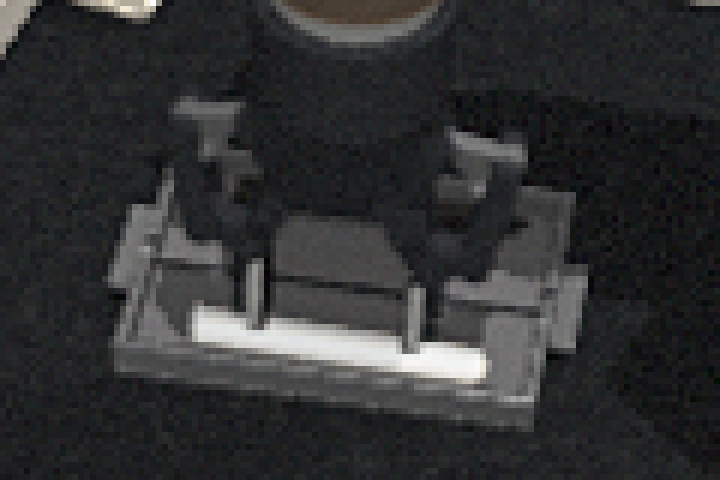

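The fingertips, at (257,328) and (412,350), now overlap the tube in the picture and sit just above it. I'll go down in 2 mm steps.

```bash
for i in 1 2 ; do python3 -m crank '[[[0,0,2,0,90],[0,0,0,0,90]]]' >/dev/null; python3 -c "from h import *;info()"; done
```

```text
t 5.28 z 24.8 along -2.4 off 52.5  xyaw 103.16 (want 103.3) tilt [ 0.013 -0.005] F [0.47 0.19 0.32] w 55.2 j6 1.22
t 5.53 z 22.7 along -2.3 off 52.5  xyaw 103.16 (want 103.3) tilt [ 0.013 -0.005] F [-0.03 -0.56  0.59] w 55.1 j6 1.22
```

```bash
python3 -m crank '[[[0,0,2,0,90],[0,0,0,0,90]]]' >/dev/null; python3 -c "from h import *;info()"
```

```text
t 5.78 z 20.5 along -2.3 off 52.5  xyaw 103.16 (want 103.3) tilt [ 0.013 -0.005] F [-0.11  0.21  0.8 ] w 55.5 j6 1.22
```

```bash
python3 -m crank '[[[0,0,1.5,0,90],[0,0,0,0,90]]]' >/dev/null; python3 -c "from h import *;info()"
```

```text
t 6.03 z 18.9 along -2.3 off 52.5  xyaw 103.16 (want 103.3) tilt [ 0.013 -0.005] F [ 0.18 -0.34  0.05] w 55.2 j6 1.22
```

```bash
python3 -m crank '[[[0,0,1.5,0,90],[0,0,0,0,90]]]' >/dev/null; python3 -c "from h import *;info()"
```

```text
t 6.28 z 18.6 along -2.1 off 52.2  xyaw 103.15 (want 103.3) tilt [ 0.014 -0.006] F [-0.97 -0.69  2.21] w 55.2 j6 1.22
```

Contact, about 2 N. First a short test stroke.

```bash
python3 -m crank '[[[-4,0,1,0,90],[-4,0,1,0,90],[-4,0,1,0,90]]]' >/dev/null; python3 - <<'E'
from h import *
info()
for n,box in(("top",(310,200,100,100)),("side",(290,205,100,65))):
    c=bot.camera(n);mid,d,L,W,k=measure_tube(c,box)
    print(n,(mid-MID)@NN,np.degrees(np.arctan2(d[1],d[0])),L,W,k)
    crop(c,*((310,200,100,100) if n=="top" else (280,190,120,80)),6,f"pics/{n}4.png")
E
```

```text
t 6.65 z 18.4 along -2.2 off 39.1  xyaw 103.16 (want 103.3) tilt [ 0.015 -0.008] F [-3.23  0.16  9.77] w 55.1 j6 1.20
top -0.005794645772517498 80.91728510821251 0.09268273261094093 0.07308434676338968 991
side 0.0406663769362904 12.522513434901112 0.11878225489257482 0.019707942125823538 235
```

View pics/side4.png

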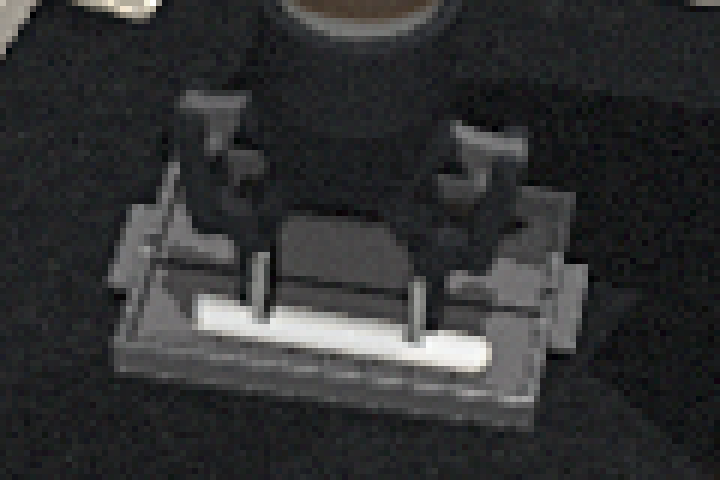

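View pics/top4.png

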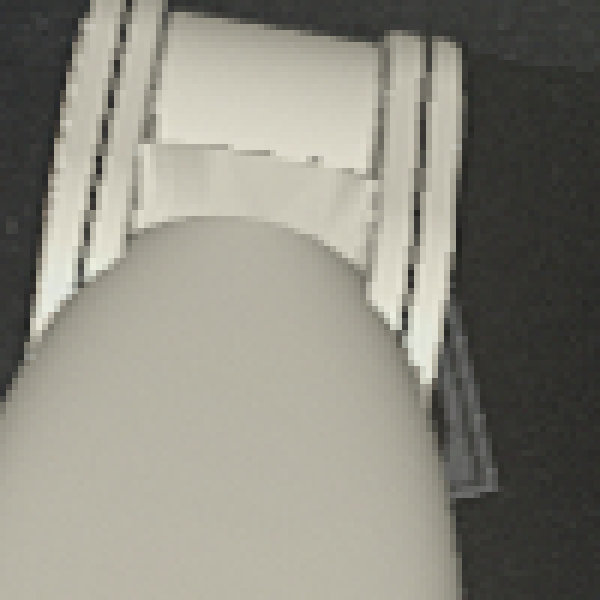

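The tip moved 13 mm and the tube rolled about 6 mm (side view), still parallel. The top view is blocked by the arm. The force has risen to 10 N, so I'll ease off while continuing.

```bash
python3 -m crank '[[[-4,0,-0.2,0,90],[-4,0,0,0,90]]]' ; python3 -c "from h import *;info()"
```

```text
clock: 7.0
eef_pos: [0.5005, -0.0806, 0.0189]
tool_rot: [0.622, 0.783, 0.001, 0.009]
ft_force: [0.6, -0.3, -0.3]
grip_width: 0.055
t 7.00 z 18.9 along -2.1 off 30.2  xyaw 103.13 (want 103.3) tilt [ 0.015 -0.009] F [ 0.57 -0.26 -0.34] w 55.0 j6 1.19
```

```bash
cat >> h.py <<'E'
def side(name=None):
    info();c=bot.camera("side");mid,d,L,W,k=measure_tube(c,(290,205,100,65))
    e=mid-MID;print("side tube off %.1f (target 1.8) along %.1f yaw %.2f (target 13.26; start read 12.68) L %.3f W %.3f %d"%(e@NN*1e3,e@DL*1e3,np.degrees(np.arctan2(d[1],d[0])),L,W,k))
    if name:crop(c,280,190,120,80,6,name)
E
python3 -c "from h import *;side()"
```

```text
t 7.00 z 18.9 along -2.1 off 30.2  xyaw 103.13 (want 103.3) tilt [ 0.015 -0.009] F [ 0.57 -0.26 -0.34] w 55.0 j6 1.19
side tube off 37.9 (target 1.8) along -2.3 yaw 12.78 (target 13.26; start read 12.68) L 0.119 W 0.019 247
```

```bash
python3 -m crank '[[[0,0,-5,0,90],[8,0,0,0,90],[8,0,0,0,90],[0,0,4,0,90],[0,0,0,0,90]]]' >/dev/null ; python3 -c "from h import *;side()"
```

```text
t 7.67 z 19.0 along -2.4 off 47.6  xyaw 103.16 (want 103.3) tilt [ 0.014 -0.008] F [0.12 0.27 0.27] w 55.1 j6 1.22
side tube off 38.1 (target 1.8) along 0.6 yaw 11.03 (target 13.26; start read 12.68) L 0.053 W 0.017 109
```

```bash
python3 -m crank '[[[-2,0,1.2,0,90],[-5,0,0.6,0,90],[-5,0,0.6,0,90]]]' ; python3 -c "from h import *;side()"
```

```text
clock: 8.1
eef_pos: [0.4995, -0.0764, 0.0184]
tool_rot: [0.621, 0.783, 0.001, 0.009]
ft_force: [-3.0, -0.1, 7.1]
grip_width: 0.0553
t 8.10 z 18.4 along -2.1 off 34.5  xyaw 103.15 (want 103.3) tilt [ 0.015 -0.01 ] F [-2.96 -0.06  7.08] w 55.3 j6 1.19
side tube off 32.6 (target 1.8) along -2.1 yaw 12.97 (target 13.26; start read 12.68) L 0.118 W 0.019 219
```

```bash
python3 -m crank '[[[-5,0,0.3,0,90],[-5,0,0.4,0,90]]]' >/dev/null; python3 -c "from h import *;side()"
```

```text
t 8.40 z 18.6 along -2.4 off 22.6  xyaw 103.07 (want 103.3) tilt [ 0.016 -0.011] F [-0.7  -0.62  3.93] w 55.2 j6 1.17
side tube off 26.4 (target 1.8) along -2.4 yaw 12.96 (target 13.26; start read 12.68) L 0.118 W 0.019 235
```

```bash
python3 -m crank '[[[-4,0,0.3,0,90],[0,0,-5,0,90],[9,0,0,0,90],[8,0,0,0,90],[0,0,4,0,90],[0,0,0,0,90]]]' >/dev/null; python3 -c "from h import *;side('pics/s5.png')"
```

```text
t 9.20 z 18.3 along -2.4 off 36.8  xyaw 103.08 (want 103.3) tilt [ 0.015 -0.01 ] F [-0.26 -0.03 -0.33] w 55.4 j6 1.20
side tube off 23.9 (target 1.8) along 0.2 yaw 11.47 (target 13.26; start read 12.68) L 0.053 W 0.018 107
```

View pics/s5.png

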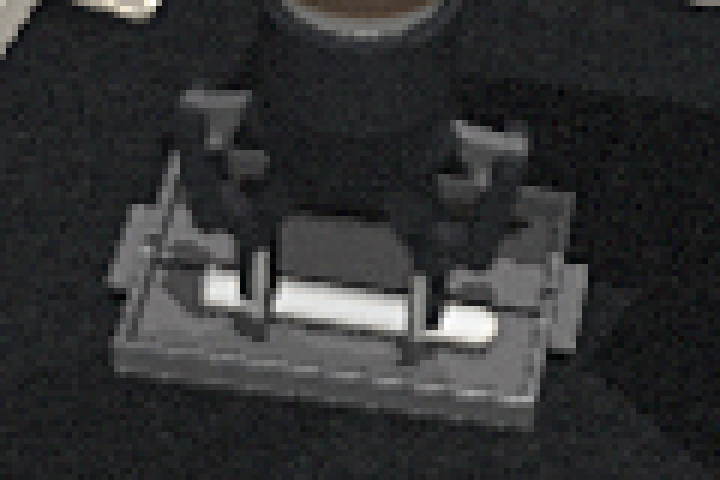

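The tips, at (260,338) and (412,360), have gone just past the tube's near edge. I'll lift 1 mm, come back over the top, and stroke.

```bash
python3 -m crank '[[[0,0,-1.5,0,90],[-6,0,0,0,90],[0,0,1,0,90],[-1,0,1.2,0,90],[-5,0,0.6,0,90],[-5,0,0.5,0,90],[-5,0,0.3,0,90]]]' >/dev/null; python3 -c "from h import *;side('pics/s6.png')"
```

```text
t 10.12 z 18.7 along -2.3 off 12.5  xyaw 103.02 (want 103.3) tilt [ 0.016 -0.012] F [-0.79  0.19  3.21] w 55.4 j6 1.16
side tube off 15.2 (target 1.8) along -2.0 yaw 13.00 (target 13.26; start read 12.68) L 0.118 W 0.020 228
```

```bash
python3 -m crank '[[[-4,0,0.3,0,90],[0,0,-5,0,90],[7,0,0,0,90],[5,0,0,0,90],[0,0,3,0,90],[0,0,0,0,90]]]' >/dev/null; python3 -c "from h import *;side('pics/s7.png')"
```

```text
t 10.93 z 19.4 along -2.4 off 21.5  xyaw 103.04 (want 103.3) tilt [ 0.016 -0.012] F [ 0.38 -0.64  0.04] w 55.0 j6 1.17
side tube off 12.6 (target 1.8) along 0.1 yaw 11.31 (target 13.26; start read 12.68) L 0.054 W 0.018 108
```

View pics/s7.png

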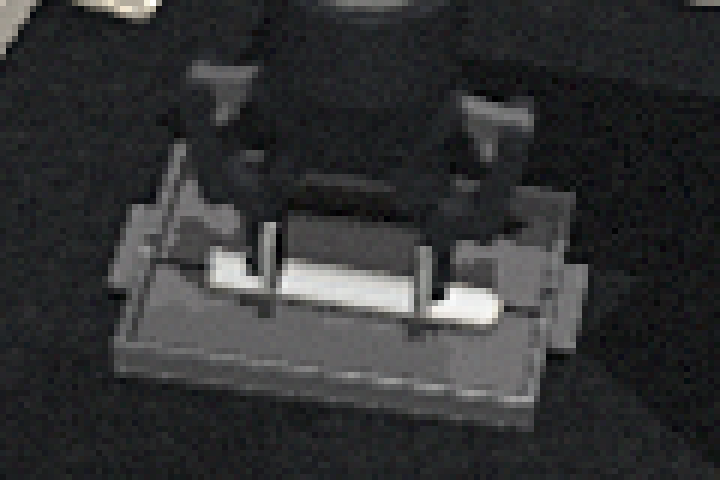

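The tips at (268,308) and (420,330) sit on the tube, whose far edge is near the line. Next stroke.

```bash
python3 -m crank '[[[-1,0,1.6,0,90],[-5,0,0.7,0,90],[-5,0,0.5,0,90]]]' >/dev/null; python3 -c "from h import *;side('pics/s8.png')"
```

```text
t 11.35 z 18.5 along -2.2 off 9.6  xyaw 103.05 (want 103.3) tilt [ 0.017 -0.013] F [-2.69  0.9   5.76] w 55.2 j6 1.15
side tube off 7.2 (target 1.8) along -2.9 yaw 12.75 (target 13.26; start read 12.68) L 0.118 W 0.019 206
```

```bash
python3 -m crank '[[[-4,0,0.4,-0.5,90],[-3,0,0.3,-0.5,90]]]' >/dev/null; python3 -c "from h import *;side('pics/s9.png')"
```

```text
t 11.65 z 18.6 along -2.4 off 0.8  xyaw 104.01 (want 103.3) tilt [ 0.017 -0.014] F [-1.41  0.46  3.53] w 55.2 j6 1.12
side tube off 2.2 (target 1.8) along -2.7 yaw 13.01 (target 13.26; start read 12.68) L 0.118 W 0.019 220
```

The tube reads 0.4 mm from target. I'll lift straight off and retreat so the top view is clear.

```bash
python3 -m crank '[[[0,0,-5,0,90],[0,0,-30,0,90],[0,0,-50,0,90],[0,-60,-50,0,90],[0,-60,-20,0,90],[0,-50,0,0,90],[0,0,0,0,90]]]' >/dev/null; python3 - <<'E'
from h import *
side('pics/s10.png')
c=bot.camera("top");crop(c,310,200,100,100,6,"pics/t10.png")
c=bot.camera("top");cv2.imwrite("pics/t10f.png",c["img"])
E
```

```text
t 12.57 z 165.5 along -164.0 off 1.0  xyaw 104.13 (want 103.3) tilt [ 0.019 -0.015] F [ 0.33 -0.45 -0.67] w 55.0 j6 0.93
side tube off 1.1 (target 1.8) along -1.9 yaw 12.53 (target 13.26; start read 12.68) L 0.119 W 0.020 253
```

View pics/s10.png

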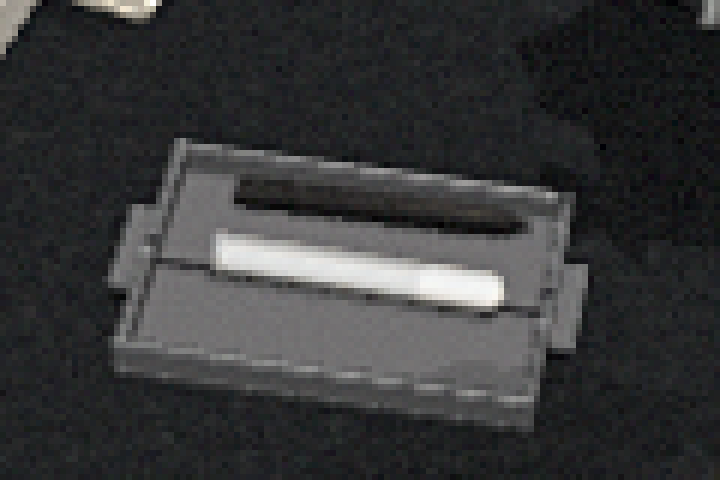

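View pics/t10f.png

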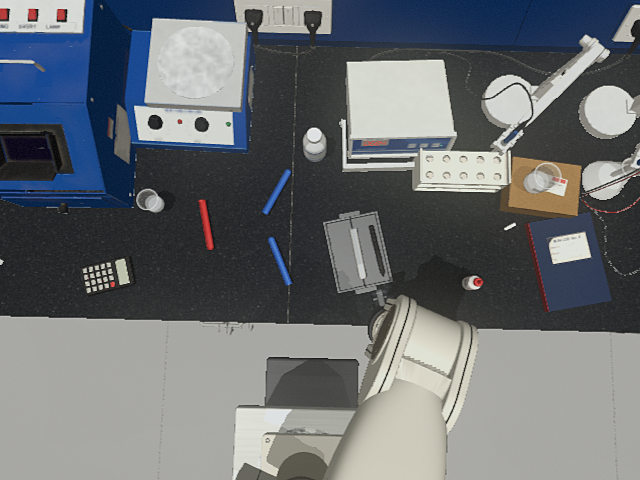

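```bash
python3 - <<'E'
from h import *
c=bot.camera("top");mid,d,L,W,k=measure_tube(c,(332,215,40,72),150)
m=np.array([0.51009,-0.11111]);dl=np.array([np.cos(np.radians(13.32)),np.sin(np.radians(13.32))]);n=np.array([-dl[1],dl[0]])
print("top vs top line: off",(mid-m)@n*1e3,"yaw",np.degrees(np.arctan2(d[1],d[0]))-13.32,L,W,k)
q=c["img"].min(2)
for r in range(230,284,6):
    print(r,q[r,348:372].tolist(), "line u", proj(c,np.r_[m+dl*((ray(c,[(355,r)],.004)[0,:2]-m)@dl),.004])[0].round(2))
s=bot.camera("side")
mid,d,L,W,k=measure_tube(s,(290,205,100,65))
print("side yaw rel",np.degrees(np.arctan2(d[1],d[0]))-13.257,"off",(mid-np.array([0.50900,-0.10781]))@n*1e3,L,W)
crop(c,330,205,60,95,6,"pics/t11.png")
E
```

```text
top vs top line: off 0.32202047731810335 yaw -0.8849821054319982 0.11811653040887332 0.014599275847949435 303
230 [121, 108, 152, 184, 184, 186, 190, 189, 145, 75, 110, 133, 130, 130, 130, 130, 128, 128, 129, 132, 129, 91, 41, 44] line u [352.35 230.55]
236 [132, 122, 101, 147, 182, 180, 179, 185, 190, 150, 113, 129, 129, 131, 129, 130, 130, 129, 130, 128, 129, 135, 113, 56] line u [353.6  236.29]
242 [132, 132, 133, 119, 140, 177, 184, 177, 184, 191, 166, 108, 110, 134, 131, 132, 130, 129, 129, 130, 129, 129, 135, 132] line u [354.86 242.03]
248 [133, 133, 132, 134, 123, 132, 168, 184, 179, 182, 191, 175, 119, 108, 136, 132, 131, 133, 130, 130, 132, 132, 131, 132] line u [356.12 247.77]
254 [132, 134, 132, 133, 134, 124, 113, 163, 189, 180, 180, 186, 186, 140, 78, 115, 133, 133, 134, 132, 131, 132, 133, 131] line u [357.38 253.5 ]
260 [136, 136, 137, 135, 135, 137, 135, 126, 149, 183, 184, 179, 186, 187, 144, 112, 134, 135, 133, 132, 134, 133, 131, 134] line u [358.63 259.24]
266 [134, 135, 136, 137, 137, 136, 136, 134, 118, 153, 196, 205, 199, 202, 205, 167, 91, 110, 135, 134, 134, 132, 133, 133] line u [359.89 264.98]
272 [137, 137, 135, 137, 136, 135, 136, 136, 138, 124, 141, 187, 205, 200, 200, 206, 183, 123, 109, 136, 136, 133, 135, 132] line u [361.15 270.71]
278 [123, 131, 138, 137, 136, 136, 137, 135, 136, 135, 136, 127, 151, 186, 191, 170, 136, 130, 136, 135, 136, 135, 136, 134] line u [362.4  276.44]
side yaw rel -0.5959060218376511 off -0.6577992869769007 0.11923797676311679 0.02008814745180445
```

View pics/t11.png

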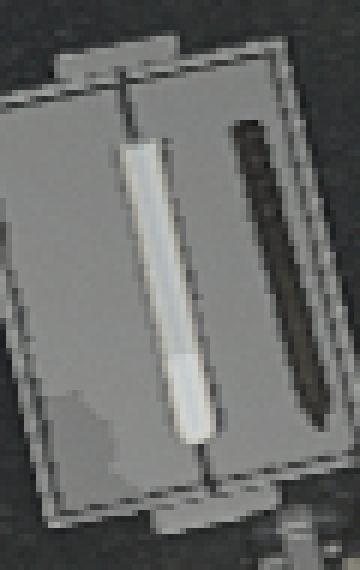

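```bash
python3 -c "
from h import *
side();print(bot.job_done())"
```

```text
t 12.82 z 165.4 along -159.9 off -0.0  xyaw 104.33 (want 103.3) tilt [ 0.02  -0.015] F [ 0.17 -0.28 -0.33] w 55.2 j6 0.93
side tube off 1.1 (target 1.8) along -2.0 yaw 12.61 (target 13.26; start read 12.68) L 0.119 W 0.020 252
the job is handed in; nothing more can be done
None
```

The tube now lies at rest along the black line, and I handed the job in at about 13 s. I rolled it there from about 45 mm away in four light strokes across its top with the fingertips, without pinching or lifting it. The highest force I read was about 10 N. I then lifted straight off and moved the arm clear.

- **Position:** the two cameras disagree slightly. The top view puts the tube's middle 0.3 mm to the +y side of the line, and the side view puts it 0.7 mm to the −y side.
- **Skew:** the tube is still turned about 0.6–0.9° from the line, much the same as at the start (0.6–0.8°). Each end is therefore off by roughly 1–1.5 mm. I estimate the tube's contact stays within the line's 4 mm width over its whole length, but with little to spare at the ends. I left this uncorrected.
- **At rest:** side readings about 0.2 s apart, taken after the arm withdrew, agreed on where the tube lay.
- **Other objects:** the pen's ends are at the same pixels in the side view as before. By eye in the top view, the beaker, the dropper and the blue and red look-alikes have not moved.

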